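# Draw the serving board from under the pizza boxes

## Task

The small wooden serving board is buried under two pizza boxes with a plastic tub on top. Draw it out by its handle, so that the boxes, with the tub still standing on them, end up flat on the table, pushed back snug and square against the low metal stop behind them; then lay the board flat on the metal tray and let go. Nothing may topple; push the flimsy boxes only gently, and leave the steel shaker and the white cup beside them where they are.

Things in the scene. Friction and masses are not known exactly. Their poses are not given: they have to be found in the camera images.
- board_mid (a point): Centre, half-way up, of the wooden board's square slab: 105 x 105 mm, 16 mm thick, lying on the table under the boxes, 150 g. x points from handle to body (at the start towards the stop), y across, z up. The handle leaves the middle of the -x edge: 36 mm wide, 16 mm thick, 90 mm long, its round end 142.5 mm from this point; the board is 195 mm long.
- board_grip (a point): Point to grip on the board's handle, on its centre line, half-way up (8 mm over the table), 112.5 mm from board_mid along -x, 60 mm from the body's edge; same axes. Grip across the 36 mm width. At the start the handle sticks out bare in front of the boxes and the body lies hidden under the front two thirds of the lower box.
- box_low: Lower pizza box, closed, white, 150 x 150 x 36 mm, about 90 g. Origin: centre of its underside; x towards the stop, z up. It rests on the board, its front face (-x) within 5 mm of the body's handle-side edge. By friction it rides along when the board is pulled; when it is pushed back the board stays, and it tips (up to 0.2 rad) behind the board's edge, then drops 16 mm flat onto the table.
- box_high: Upper pizza box, same size and kind, on the lower one. Origin at the centre of its underside.
- tub: Round white closed plastic tub, 78 mm across, 66 mm tall, about 100 g, standing on the upper box a little behind its middle, its front at least 40 mm behind the box's front face. Origin at the centre of its underside, z up.
- stop: Fixed upright metal plate (like a bookend) behind the boxes, 220 mm wide, 30 mm high (lower than the bottom box's 36). Origin at the foot of its front face, in the middle; x is normal to the face and points away from the boxes (they are on its -x side), y along the plate, z up. At the start the lower box is 0 to 30 mm in front of it.
- tray: Fixed shallow metal tray, 320 mm (x) by 220 mm (y), rim 22 mm high, walls and floor 5 mm thick. Origin at the centre of its underside, z up.
- shaker: Bystander, loose: closed steel shaker, 72 mm across, 112 tall, standing behind the stop. Origin at its foot.
- deli_cup: Bystander, loose: white open cup, 90 mm across, 80 tall, beside the stack on the robot's side. Origin at its foot.
There are look-alikes about, which are no part of the job. Leave any purple look-alike of the box_high alone.

How it is judged:
By the outcome, as a careful person would: the job done as asked, in the order asked, and still so for the second after the job is handed in, with the robot touching nothing.
It also fails if it takes over 72 s, if anything falls off the work surface, if the arm or the gripper's body presses on something with over 40 N, if the wrist force passes 120 N, or if a joint passes its speed limit or range.

## Robot

A 6-joint arm with a two-finger parallel gripper is mounted at the origin on the work surface. World frame = base frame: x ahead of the robot, y to its left, z up, the work surface at z = 0. Lengths are in m, angles in degrees, forces in N, time in s.
With the tool pointing down it reaches from about 0.35 to 0.875 m from the base axis. Payload 15.5 kg.
Tool frame: the origin (TCP) lies midway between the tips of the shut fingers; the grasp point (between the pads) lies 19 mm behind it (bot.grip_depth is the y of the grasp point in the tool frame, in m); y points along the fingers, x is the direction in which the jaws open and shut, and the axes are right-handed (so a half turn about y gives the same grasp; the last joint's range is limited). The gripper opens to 85 mm and grips with 20 to 120 N. Pads are 22 mm wide; open, the fingers measure 114 mm over their backs; the gripper's body (76 mm by 85 mm) begins 54 mm behind the grasp point. The pads swing forward as they close: fully open they stand 13 mm farther back than shut.
Start: joints at [-82.076, 28.281, 77.091, -0, 74.628, -5.472], TCP at [0.145, -0.608, 0.231] pointing down, gripper open.
Joint ranges: [-166.48, 166.48], [-47.26, 123.95], [12.59, 153.08], [-70.14, 250.14], [6.76, 159.57], [-176.63, 176.63]. Speed limits (degrees/s): [108.29, 108.29, 147.25, 172.46, 172.46, 172.46].

## Interface

Orientations are given as [roll, pitch, yaw] about the fixed x, y, z axes, in that order (R = Rz(yaw) Ry(pitch) Rx(roll)).
In Python, from plant import bot gives the robot as it stands.
- The arm moves only by the tool carry_out, never from a script. Its arguments are lists of equal length, an entry for each row: "offset": the shift along the tool's x, y, z as a fraction of full scale, a list of three; "twist": the turn, a rotation vector about the tool's x, y, z as a fraction of full scale, a list of three; "claw": the closure, from -1 (fully open) to 1 (shut). A call has 1 to 10 rows; each row is the pose to reach, as a shift and turn from the pose commanded when the call began, along the tool's axes at that moment; what a row does not reach only later rows make up. Full scale, the value 1, is 40 cm for a shift and 120 degrees for a turn. A row lasts 1/8 s, in which the tool goes at most 62.5 mm and 10.7 degrees, less where a joint would pass 70% of its speed; a pose out of reach is approached as far as the arm can. A call with a number of a shift or a turn outside -1 to 1 is refused whole. A call with a gripper value outside its range is refused whole. The fingers move at their own pace and stop on an object; "newtons" is the grip in N (left out, the last holds). Time passes only in rows, so rows that repeat a pose let the fingers close. It gives the time, the measured TCP pose, the force and the opening at its end, in the units of the state.
- bot.get_obs(): the state, without advancing time (a new reading comes with each control period).
- bot.read_camera(name): name is "side" or "top"; returns a dict with "img" (480x640x3 uint8, red, green, blue), "fx", "fy", "cx", "cy" (pixels), "camera_from_world" (4x4, takes a point from world to camera coordinates). Camera axes: x right, y down, z forward; pixel columns grow to the right and rows downward; lengths in m; the calibration is good to about 2 mm. A picture is of the moment at which its call begins. There is no depth.
- bot.close_job(): hands the job in, once; it reports no verdict.
Trained networks look in the newest picture that a camera, given by its name, has taken for a name from the list of things; names that differ only in an ending like _2 or _b are one class to them, and where a whole thing is asked for, a point or a joint stands for the part that bears it (a point fixed in the world has none). Each returns a list of dicts, best first, with "conf" (0 to 1); they miss things now and then, are a little off and sometimes report something else, mostly with a low value. They report only what shows in the picture. A call takes as long as a camera call. They do not tell look-alikes from the thing itself.
- bot.recognise(camera, thing): "at" ([x, y, z] in m, in world coordinates, good to about 4 mm: the middle of the surface that is visible of it).
- bot.silhouettes(camera, thing): "region" (480x640 bool, what is visible of it).
The state is a dict: "t": time; "q": joint angles; "qvel": joint speeds; "joint_torque": joint torques, N m; "tcp_pos": TCP position; "tcp_rot": TCP orientation; "ft_force": force on the tool from outside, world axes, zero at the start; "moment": the same for the moment, N m; "gripper_width": finger opening in m.
Only numpy, scipy, OpenCV 4.12 (cv2) and the standard library are available. Lean on these libraries where they do the work, as an engineer would, in place of code of your own. Each camera call takes 0.05 s, during which the arm holds its last target. There are 200 camera calls.

## Working session

There is one attempt and no reset: what is moved stays moved. The work goes in short steps, Python scripts to look and compute and a tool call to move; the robot and the scene stay as the last step left them, time stands still between calls to the robot, and variables do not carry over. Pictures are saved under pics/ and viewed, about 8 in all and at most 12, crops included, and the job is handed in when it is done.

Besides the shell and the picture viewer there is one more tool, called after ">>>" by a JSON object that holds its "method" and its "body", one argument or row to a line. carry_out: Moves the arm, as the interface text tells. Its arguments: {"type":"object","properties":{"offset":{"type":"array"},"twist":{"type":"array"},"claw":{"type":"array"},"newtons":{"type":"number"}},"required":["offset","twist","claw"]}

```bash
mkdir -p pics; ls; python3 - <<'E'
from plant import bot
import cv2,numpy as np
o=bot.get_obs();print(o['t'],o['tcp_pos'],o['tcp_rot'],o['gripper_width'],bot.grip_depth)
for c in ['side','top']:
    r=bot.read_camera(c);cv2.imwrite(f'pics/{c}0.png',r['img'][:,:,::-1])
    M=np.array(r['camera_from_world']);print(c,r['fx'],r['cx'],r['cy'],(-M[:3,:3].T@M[:3,3]).round(3),M[:3,:3].round(2).tolist())
    for n in ['board_mid','board_grip','box_low','box_high','tub','stop','tray','shaker','deli_cup']:
        print(n,[(np.round(d['at'],3).tolist(),round(d['conf'],2)) for d in bot.recognise(c,n)][:4])
print(bot.get_obs()['t'])
E
```

```text
pics
0.0 [ 0.14477576 -0.60763469  0.23070441] [-8.99904491e+01  6.90285247e-02 -7.66062538e+01] 0.0855782605144553 -0.0187
side 620.7335398387548 313.41573403032703 241.98021572297444 [1.366 0.943 1.127] [[-0.71, 0.7, 0.01], [0.45, 0.47, -0.76], [-0.54, -0.54, -0.65]]
board_mid [([0.588, 0.073, 0.021], 0.44)]
board_grip [([0.587, 0.078, 0.018], 0.48)]
box_low [([0.643, 0.29, 0.035], 0.7)]
box_high [([0.618, 0.598, 0.039], 0.72)]
tub [([0.594, 0.248, 0.155], 0.84)]
stop [([0.567, 0.329, 0.006], 0.57)]
tray [([0.507, -0.35, 0.006], 0.66)]
shaker []
deli_cup [([0.36, 0.225, 0.053], 0.82)]
top 503.2695539054501 326.9258039556922 239.89740276541892 [0.358 0.098 1.453] [[-0.01, -1.0, -0.0], [-0.99, 0.01, -0.12], [0.12, 0.0, -0.99]]
board_mid [([0.584, 0.102, 0.018], 0.9), ([0.558, 0.342, 0.002], 0.3)]
board_grip [([0.584, 0.102, 0.016], 0.63)]
box_low [([0.501, 0.218, 0.054], 0.7)]
box_high [([0.601, 0.581, 0.034], 0.82), ([0.57, 0.201, 0.088], 0.64), ([0.486, 0.402, 0.104], 0.16)]
tub [([0.576, 0.232, 0.152], 0.86)]
stop []
tray [([0.501, -0.354, 0.004], 0.67), ([0.359, 0.231, 0.01], 0.62), ([0.502, 0.218, 0.054], 0.15)]
shaker []
deli_cup [([0.361, 0.233, 0.011], 0.74)]
1.0
```

View pics/side0.png

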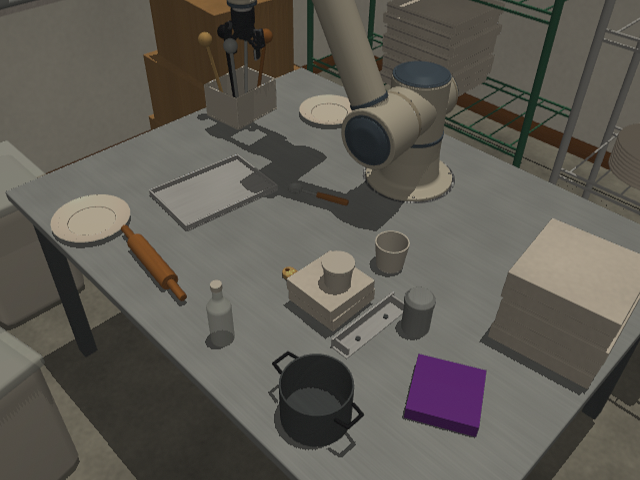

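View pics/top0.png

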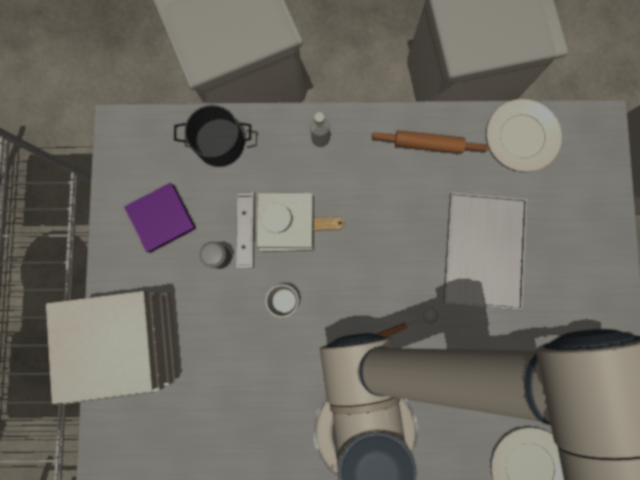

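Candidates. Boxes: the white stack (285,220 top) is the target; the purple box (160,217) and the tall white pile (100,345) are look-alikes. Board handle: (328,224) is bare and sticks out of the stack; the spatula (390,330) and the rolling pin (430,142) are not it. Next, a close crop to check.

```bash
python3 - <<'E'
import cv2,numpy as np
t=cv2.imread('pics/top0.png')[180:280,225:355];s=cv2.imread('pics/side0.png')[235:365,270:440]
a=cv2.resize(t,None,fx=4.6,fy=4.6,interpolation=cv2.INTER_CUBIC)[:,:]
cv2.imwrite('pics/c0.png',a)
b=cv2.resize(s,None,fx=4.5,fy=4.5,interpolation=cv2.INTER_CUBIC);cv2.imwrite('pics/c1.png',b)
E
```

```text
(no output)
```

View pics/c0.png

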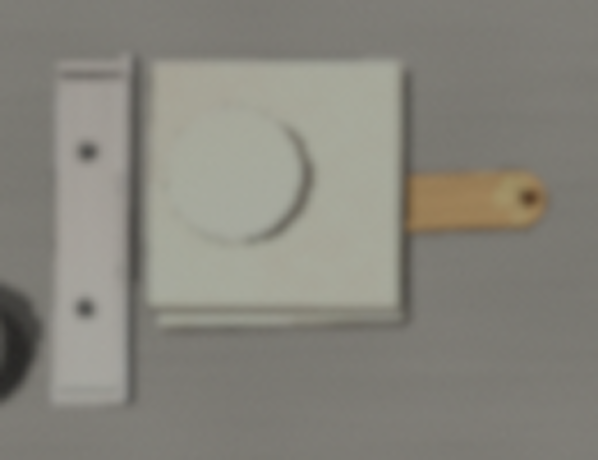

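View pics/c1.png

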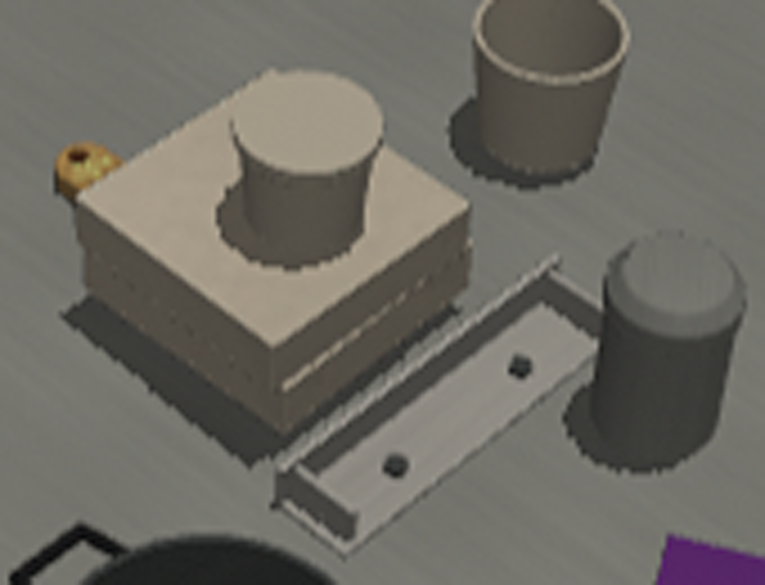

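Crops: the handle runs from (410,202) to (547,199) in crop c0 and is clearly part of the stack. The boxes sit in front of the stop with a small gap, and the shaker and cup are clear of the path. The stop faces world -y, with its flange behind it.

```bash
cat > h.py <<'E'
import numpy as np,cv2
from plant import bot
def bp(r,uv,z):
    M=np.array(r['camera_from_world']);R=M[:3,:3];c=-R.T@M[:3,3]
    d=R.T@np.array([(uv[0]-r['cx'])/r['fx'],(uv[1]-r['cy'])/r['fy'],1]);return (c+d*(z-c[2])/d[2]).round(4)
def proj(r,P):
    M=np.array(r['camera_from_world']);p=M[:3,:3]@np.array(P)+M[:3,3];return [r['fx']*p[0]/p[2]+r['cx'],r['fy']*p[1]/p[2]+r['cy']]
E
python3 - <<'E'
from h import *
r=bot.read_camera('top')
f=lambda x,y,z:bp(r,(225+x/4.6,180+y/4.6),z)
for n,p in dict(stopA=(132,55,.03),stopB=(129,402,.03),hi1=(152,61,.088),hi2=(403,61,.088),hi3=(401,306,.088),hi4=(150,304,.088),lo3=(403,321,.052),lo4=(157,323,.052),h1=(415,174,.016),h2=(525,170,.016),h3=(415,231,.016),h4=(525,227,.016),tip=(547,199,.008),tub=(237,174,.154)).items(): print(n,f(*p))
g=lambda x,y,z:bp(r,(x,y),z)
print('tray',g(450,193,.022),g(526,200,.022),g(521,307,.022),g(445,303,.022))
s=bot.read_camera('side');f=lambda x,y,z:bp(s,(270+x/4.5,235+y/4.5),z)
print('side hi',f(77,200,.088),f(275,348,.088),f(470,205,.088),f(272,70,.088),'stop',f(283,463,.03),f(556,260,.03))
print(bot.get_obs()['t'])
E
```

```text
stopA [0.6706 0.3099 0.03  ]
stopB [0.4531 0.3097 0.03  ]
hi1 [0.6541 0.2892 0.088 ]
hi2 [0.6528 0.1384 0.088 ]
hi3 [0.5049 0.1403 0.088 ]
hi4 [0.5073 0.2891 0.088 ]
lo3 [0.4996 0.1402 0.052 ]
lo4 [0.4996 0.2898 0.052 ]
h1 [0.596  0.1333 0.016 ]
h2 [0.5979 0.0642 0.016 ]
h3 [0.5598 0.1335 0.016 ]
h4 [0.5617 0.0646 0.016 ]
tip [0.5806 0.0503 0.008 ]
tub [0.574 0.231 0.154]
tray [ 0.6644 -0.2573  0.022 ] [ 0.642  -0.4759  0.022 ] [ 0.3358 -0.4449  0.022 ] [ 0.3487 -0.2314  0.022 ]
side hi [0.6567 0.1468 0.088 ] [0.6572 0.2942 0.088 ] [0.509  0.2945 0.088 ] [0.5075 0.146  0.088 ] stop [0.6716 0.3161 0.03  ] [0.4597 0.3197 0.03  ]
1.1
```

>>> {"method": "carry_out", "body": {
  "offset": [
    [-0.83, 0, 0.84],
    [-0.83, 0, 0.84],
    [-0.83, 0, 0.84],
    [-0.83, 0, 0.84],
    [-0.83, 0, 0.84],
    [-0.83, 0, 0.84],
    [-0.83, 0, 0.84],
    [-0.83, 0, 0.84],
    [-0.83, 0, 0.84]
  ],
  "twist": [
    [0, -0.375, 0],
    [0, -0.375, 0],
    [0, -0.375, 0],
    [0, -0.375, 0],
    [0, -0.375, 0],
    [0, -0.375, 0],
    [0, -0.375, 0],
    [0, -0.375, 0],
    [0, -0.375, 0]
  ],
  "claw": [-1, -1, -1, -1, -1, -1, -1, -1, -1],
  "newtons": 60
}}

```text
t: 2.22
tcp_pos: [0.3957, -0.2054, 0.2314]
tcp_rot: [-90.0, -0.0, -31.4]
ft_force: [-0.9, -0.6, -0.1]
gripper_width: 0.0856
```

>>> {"method": "carry_out", "body": {
  "offset": [
    [0.017, 0, 0.847],
    [0.017, 0, 0.847],
    [0.017, 0, 0.847],
    [0.017, 0, 0.847],
    [0.017, 0, 0.847],
    [0.017, 0.325, 0.847],
    [0.017, 0.325, 0.847],
    [0.017, 0.325, 0.847],
    [0.017, 0.325, 0.847],
    [0.017, 0.325, 0.847]
  ],
  "twist": [
    [0, -0.277, 0],
    [0, -0.277, 0],
    [0, -0.277, 0],
    [0, -0.277, 0],
    [0, -0.277, 0],
    [0, -0.277, 0],
    [0, -0.277, 0],
    [0, -0.277, 0],
    [0, -0.277, 0],
    [0, -0.277, 0]
  ],
  "claw": [-1, -1, -1, -1, -1, -1, -1, -1, -1, -1]
}}

```text
t: 3.48
tcp_pos: [0.5794, 0.0771, 0.1037]
tcp_rot: [-90.0, -0.2, 1.6]
ft_force: [0.2, 0.2, 0.4]
gripper_width: 0.0853
```

>>> {"method": "carry_out", "body": {
  "offset": [
    [0, 0.12, 0],
    [0, 0.2, 0],
    [0, 0.25, 0],
    [0, 0.25, 0],
    [0, 0.25, 0],
    [0, 0.25, 0],
    [0, 0.25, 0],
    [0, 0.25, 0],
    [0, 0.25, 0],
    [0, 0.25, 0]
  ],
  "twist": [
    [0, 0, 0],
    [0, 0, 0],
    [0, 0, 0],
    [0, 0, 0],
    [0, 0, 0],
    [0, 0, 0],
    [0, 0, 0],
    [0, 0, 0],
    [0, 0, 0],
    [0, 0, 0]
  ],
  "claw": [-1, -1, -1, -1, 0.2, 0.6, 1, 1, 1, 1]
}}

```text
t: 4.72
tcp_pos: [0.5791, 0.0778, 0.0025]
tcp_rot: [-90.0, -0.1, 1.6]
ft_force: [0.6, -1.6, 12.9]
gripper_width: 0.0345
```

>>> {"method": "carry_out", "body": {
  "offset": [
    [0, -0.002, 0],
    [0, -0.003, -0.004],
    [0, -0.003, -0.012],
    [0, -0.003, -0.024],
    [0, -0.003, -0.038],
    [0, -0.003, -0.052],
    [0, -0.003, -0.066],
    [0, -0.003, -0.08],
    [0, -0.003, -0.094],
    [0, -0.003, -0.108]
  ],
  "twist": [
    [0, 0, 0],
    [0, 0, 0],
    [0, 0, 0],
    [0, 0, 0],
    [0, 0, 0],
    [0, 0, 0],
    [0, 0, 0],
    [0, 0, 0],
    [0, 0, 0],
    [0, 0, 0]
  ],
  "claw": [1, 1, 1, 1, 1, 1, 1, 1, 1, 1]
}}

```text
t: 5.98
tcp_pos: [0.5794, 0.0342, 0.0025]
tcp_rot: [-90.0, -0.0, 1.6]
ft_force: [-0.2, 4.9, 5.7]
gripper_width: 0.0345
```

>>> {"method": "carry_out", "body": {
  "offset": [
    [0, 0, -0.014],
    [0, 0, -0.028],
    [0, 0, -0.042],
    [0, 0, -0.056],
    [0, 0, -0.07],
    [0, 0, -0.084],
    [0, 0, -0.098],
    [0, 0, -0.11],
    [0, 0, -0.118],
    [0, 0, -0.12]
  ],
  "twist": [
    [0, 0, 0],
    [0, 0, 0],
    [0, 0, 0],
    [0, 0, 0],
    [0, 0, 0],
    [0, 0, 0],
    [0, 0, 0],
    [0, 0, 0],
    [0, 0, 0],
    [0, 0, 0]
  ],
  "claw": [1, 1, 1, 1, 1, 1, 1, 1, 1, 1]
}}

```text
t: 7.22
tcp_pos: [0.5806, -0.0137, 0.0025]
tcp_rot: [-90.0, 0.0, 1.6]
ft_force: [-0.2, 5.4, 5.2]
gripper_width: 0.0345
```

>>> {"method": "carry_out", "body": {
  "offset": [
    [0, 0, -0.006],
    [0, 0, -0.018],
    [0, 0, -0.032],
    [0, 0, -0.046],
    [0, 0, -0.06],
    [0, 0, -0.072],
    [0, 0, -0.08],
    [0, 0, -0.084],
    [0, 0, -0.085]
  ],
  "twist": [
    [0, 0, 0],
    [0, 0, 0],
    [0, 0, 0],
    [0, 0, 0],
    [0, 0, 0],
    [0, 0, 0],
    [0, 0, 0],
    [0, 0, 0],
    [0, 0, 0]
  ],
  "claw": [1, 1, 1, 1, 1, 1, 1, 1, 1]
}}

```text
t: 8.35
tcp_pos: [0.5815, -0.0476, 0.0025]
tcp_rot: [-90.0, 0.0, 1.6]
ft_force: [0.3, 4.9, 6.7]
gripper_width: 0.034
```

```bash
cat > two.py <<'E'
from h import *
import sys
n=sys.argv[1];T=[int(v) for v in sys.argv[2].split(',')];S=[int(v) for v in sys.argv[3].split(',')]
a=[]
for c,b in (('top',T),('side',S)):
    i=bot.read_camera(c)['img'][b[1]:b[3],b[0]:b[2],::-1];k=min(4.6,398/i.shape[1],600/i.shape[0])
    a.append(cv2.resize(i,None,fx=k,fy=k,interpolation=cv2.INTER_CUBIC));print(c,k)
h=max(x.shape[0] for x in a)
cv2.imwrite(f'pics/{n}.png',np.hstack([cv2.copyMakeBorder(x,0,h-x.shape[0],0,2,0) for x in a]))
o=bot.get_obs();print(o['t'],o['tcp_pos'].round(4),o['ft_force'].round(1))
E
python3 two.py p1 230,180,400,280 230,210,410,370
```

```text
top 2.3411764705882354
side 2.2111111111111112
8.45 [ 0.5815 -0.0476  0.0025] [-0.7  4.2  6.7]
```

View pics/p1.png

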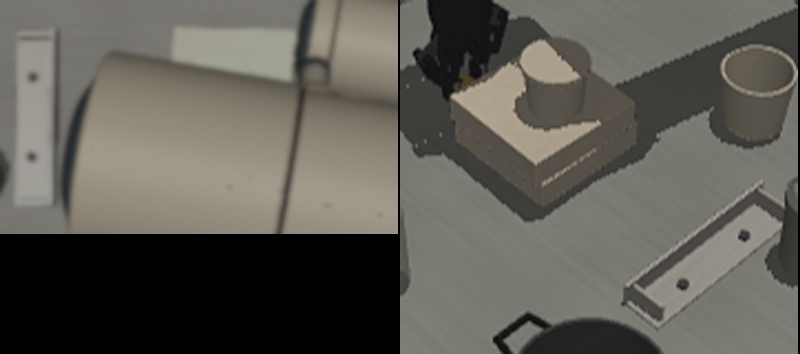

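>>> {"method": "carry_out", "body": {
  "offset": [
    [0, 0, 0],
    [0, 0, 0],
    [0, 0, 0],
    [0, 0, 0],
    [-0.007, -0.06, 0],
    [-0.007, -0.14, 0],
    [-0.007, -0.2, 0],
    [-0.007, -0.2, 0],
    [-0.007, -0.2, 0]
  ],
  "twist": [
    [0, 0, 0],
    [0, 0, 0],
    [0, 0, 0],
    [0, 0, 0],
    [0, 0, 0],
    [0, 0, 0],
    [0, 0.013, 0],
    [0, 0.013, 0],
    [0, 0.013, 0]
  ],
  "claw": [-1, -1, -1, -1, -1, -1, -1, -1, -1]
}}

```text
t: 9.57
tcp_pos: [0.5785, -0.0474, 0.0819]
tcp_rot: [-90.0, 0.0, 0.1]
ft_force: [-0.9, -0.3, -0.3]
gripper_width: 0.0851
```

```bash
python3 - <<'E'
from h import *
s=bot.read_camera('side');f=lambda x,y,z:bp(s,(230+(x-400)/2.2111,210+y/2.2111),z)
print('side hi',f(452,97,.088),f(541,162,.088),f(635,101,.088),'low bottom',f(541,206,.016))
E
```

```text
side hi [0.6551 0.0212 0.088 ] [0.6541 0.1673 0.088 ] [0.5107 0.1696 0.088 ] low bottom [0.6523 0.1642 0.016 ]
```

>>> {"method": "carry_out", "body": {
  "offset": [
    [0, 0, 0],
    [0, 0, 0],
    [0, 0, 0],
    [0, 0.08, 0],
    [0, 0.14, 0],
    [0, 0.172, 0],
    [0, 0.172, 0.03],
    [0, 0.172, 0.06],
    [0, 0.172, 0.09],
    [0, 0.172, 0.11]
  ],
  "twist": [
    [0.083, 0, 0],
    [0.167, 0, 0],
    [0.167, 0, 0],
    [0.167, 0, 0],
    [0.167, 0, 0],
    [0.167, 0, 0],
    [0.167, 0, 0],
    [0.167, 0, 0],
    [0.167, 0, 0],
    [0.167, 0, 0]
  ],
  "claw": [-1, -1, -1, -1, -1, -1, -1, -1, -1, -1]
}}

```text
t: 10.88
tcp_pos: [0.5789, -0.0024, 0.0142]
tcp_rot: [-70.0, -0.0, 0.1]
ft_force: [-0.3, 0.0, 0.2]
gripper_width: 0.0855
```

```bash
python3 two.py p2 230,180,400,280 230,190,350,310
```

```text
top 2.3411764705882354
side 3.316666666666667
10.975 [ 0.5788 -0.0025  0.014 ] [-0.3 -1.1  0.4]
```

View pics/p2.png

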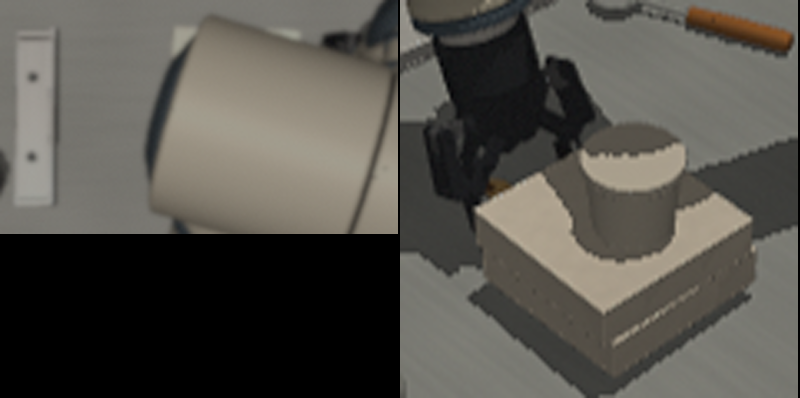

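>>> {"method": "carry_out", "body": {
  "offset": [
    [0, 0.0017, 0.0047],
    [0, 0.005, 0.014],
    [0, 0.0086, 0.0235],
    [0, 0.0128, 0.0352],
    [0, 0.0171, 0.047],
    [0, 0.0214, 0.0587],
    [0, 0.0257, 0.0705],
    [0, 0.03, 0.0822],
    [0, 0.0342, 0.094],
    [0, 0.0385, 0.1057]
  ],
  "twist": [
    [0, 0, 0],
    [0, 0, 0],
    [0, 0, 0],
    [0, 0, 0],
    [0, 0, 0],
    [0, 0, 0],
    [0, 0, 0],
    [0, 0, 0],
    [0, 0, 0],
    [0, 0, 0]
  ],
  "claw": [-1, -1, -1, -1, -1, -1, -1, -1, -1, -1]
}}

```text
t: 12.22
tcp_pos: [0.5788, 0.0419, 0.0137]
tcp_rot: [-70.0, -0.0, 0.1]
ft_force: [0.2, -1.1, -0.4]
gripper_width: 0.0857
```

```bash
python3 two.py p3 230,180,400,280 240,200,380,340
```

```text
top 2.3411764705882354
side 2.842857142857143
12.325 [0.5786 0.0421 0.0137] [ 0.3 -0.4  0.2]
```

View pics/p3.png

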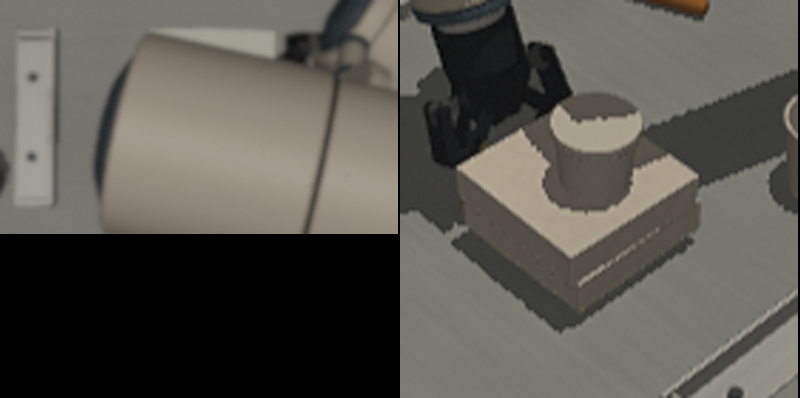

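>>> {"method": "carry_out", "body": {
  "offset": [
    [0, 0.0034, 0.0094],
    [0, 0.0068, 0.0188],
    [0, 0.0103, 0.0282],
    [0, 0.0137, 0.0376],
    [0, 0.0171, 0.047],
    [0, 0.0205, 0.0564],
    [0, 0.0239, 0.0658],
    [0, 0.0274, 0.0752],
    [0, 0.0308, 0.0846],
    [0, 0.0342, 0.094]
  ],
  "twist": [
    [0, 0, 0],
    [0, 0, 0],
    [0, 0, 0],
    [0, 0, 0],
    [0, 0, 0],
    [0, 0, 0],
    [0, 0, 0],
    [0, 0, 0],
    [0, 0, 0],
    [0, 0, 0]
  ],
  "claw": [-1, -1, -1, -1, -1, -1, -1, -1, -1, -1]
}}

```text
t: 13.58
tcp_pos: [0.5786, 0.0819, 0.0137]
tcp_rot: [-70.0, 0.0, 0.1]
ft_force: [-0.2, -1.3, -0.4]
gripper_width: 0.0854
```

```bash
python3 two.py p4 230,180,400,280 240,200,380,340
```

```text
top 2.3411764705882354
side 2.842857142857143
13.675 [0.5786 0.0821 0.0137] [ 0.6 -0.3  1.4]
```

View pics/p4.png

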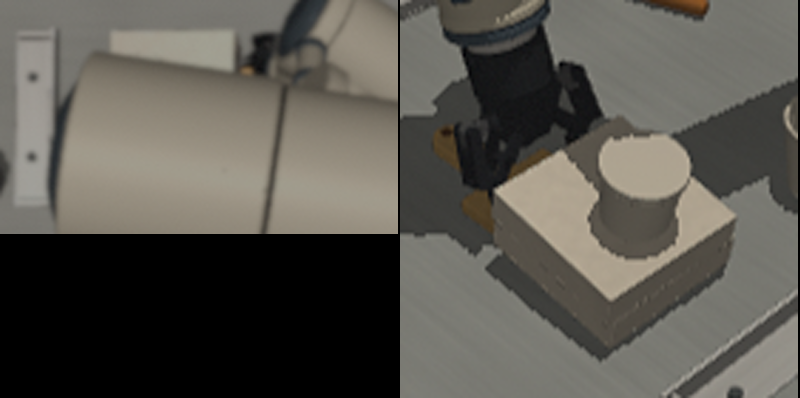

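>>> {"method": "carry_out", "body": {
  "offset": [
    [0, 0.0034, 0.0094],
    [0, 0.0068, 0.0188],
    [0, 0.0103, 0.0282],
    [0, 0.0137, 0.0376],
    [0, 0.0171, 0.047],
    [0, 0.0205, 0.0564],
    [0, 0.0239, 0.0658],
    [0, 0.0274, 0.0752],
    [0, 0.0308, 0.0846],
    [0, 0.0342, 0.094]
  ],
  "twist": [
    [0, 0, 0],
    [0, 0, 0],
    [0, 0, 0],
    [0, 0, 0],
    [0, 0, 0],
    [0, 0, 0],
    [0, 0, 0],
    [0, 0, 0],
    [0, 0, 0],
    [0, 0, 0]
  ],
  "claw": [-1, -1, -1, -1, -1, -1, -1, -1, -1, -1]
}}

```text
t: 14.92
tcp_pos: [0.5786, 0.1219, 0.0138]
tcp_rot: [-70.0, 0.0, 0.1]
ft_force: [-0.1, -1.0, 0.1]
gripper_width: 0.0852
```

```bash
python3 two.py p5 230,180,400,280 250,210,390,350
```

```text
top 2.3411764705882354
side 2.842857142857143
15.025 [0.5786 0.1221 0.0138] [ 0.1 -0.9  0.4]
```

View pics/p5.png

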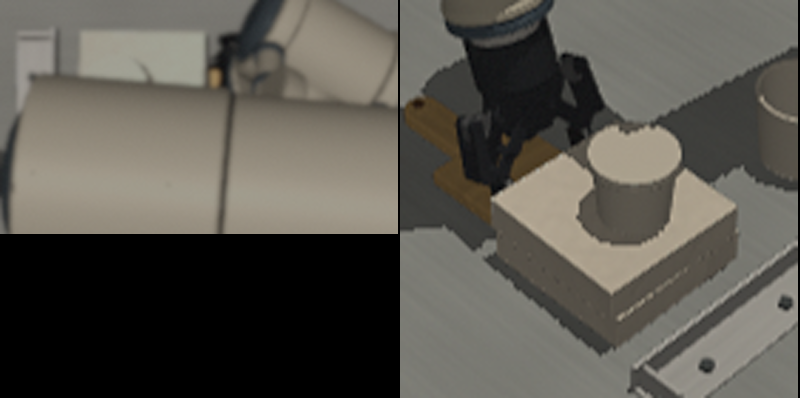

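>>> {"method": "carry_out", "body": {
  "offset": [
    [0, 0.0034, 0.0094],
    [0, 0.0068, 0.0188],
    [0, 0.0103, 0.0282],
    [0, 0.0137, 0.0376],
    [0, 0.0171, 0.047],
    [0, 0.018, 0.0494],
    [0, 0.025, 0.047],
    [0, 0.031, 0.0472],
    [0, 0.0325, 0.052],
    [0, 0.034, 0.0568]
  ],
  "twist": [
    [0, 0, 0],
    [0, 0, 0],
    [0, 0, 0],
    [0, 0, 0],
    [0, 0, 0],
    [0, 0, 0],
    [0, 0, 0],
    [0, 0, 0],
    [0, 0, 0],
    [0, 0, 0]
  ],
  "claw": [-1, -1, -1, -1, -1, -1, -1, -1, -1, -1]
}}

```text
t: 16.27
tcp_pos: [0.5785, 0.1477, 0.0087]
tcp_rot: [-70.0, 0.0, 0.1]
ft_force: [-0.3, -0.2, -1.4]
gripper_width: 0.0856
```

>>> {"method": "carry_out", "body": {
  "offset": [
    [0, 0.0009, 0.0024],
    [0, 0.0017, 0.0047],
    [0, 0.0026, 0.0071],
    [0, 0.0034, 0.0094],
    [0, 0.0043, 0.0118],
    [0, 0.0043, 0.0118]
  ],
  "twist": [
    [0, 0, 0],
    [0, 0, 0],
    [0, 0, 0],
    [0, 0, 0],
    [0, 0, 0],
    [0, 0, 0]
  ],
  "claw": [-1, -1, -1, -1, -1, -1]
}}

```text
t: 17.02
tcp_pos: [0.5786, 0.1527, 0.0088]
tcp_rot: [-70.0, 0.0, 0.1]
ft_force: [0.3, -0.1, -0.8]
gripper_width: 0.0856
```

```bash
python3 two.py p6 230,180,400,280 270,230,390,350
```

```text
top 2.3411764705882354
side 3.316666666666667
17.125 [0.5786 0.1527 0.0088] [-0.7 -0.5 -0.3]
```

View pics/p6.png

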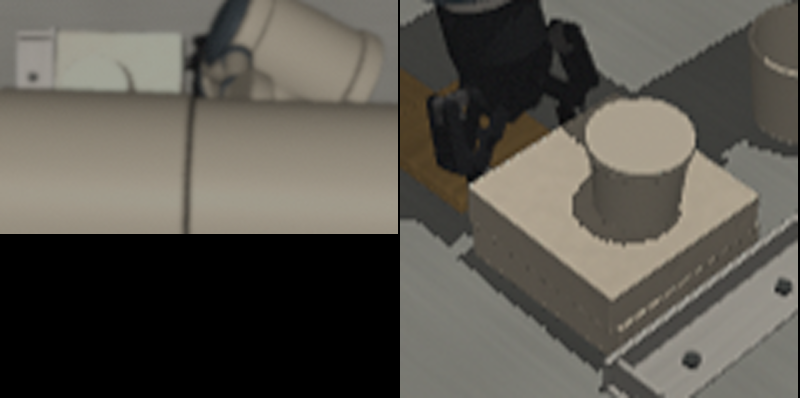

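>>> {"method": "carry_out", "body": {
  "offset": [
    [0, 0.0009, 0.0024],
    [0, 0.0017, 0.0047],
    [0, 0.0026, 0.0071],
    [0, 0.0026, 0.0071]
  ],
  "twist": [
    [0, 0, 0],
    [0, 0, 0],
    [0, 0, 0],
    [0, 0, 0]
  ],
  "claw": [-1, -1, -1, -1]
}}

```text
t: 17.62
tcp_pos: [0.5786, 0.1557, 0.0088]
tcp_rot: [-70.0, -0.0, 0.1]
ft_force: [-0.2, -0.8, 0.8]
gripper_width: 0.0854
```

>>> {"method": "carry_out", "body": {
  "offset": [
    [0, 0.0009, 0.0024],
    [0, 0.0017, 0.0047],
    [0, 0.0017, 0.0047]
  ],
  "twist": [
    [0, 0, 0],
    [0, 0, 0],
    [0, 0, 0]
  ],
  "claw": [-1, -1, -1]
}}

```text
t: 18.0
tcp_pos: [0.5786, 0.1578, 0.0088]
tcp_rot: [-70.0, -0.0, 0.1]
ft_force: [-0.0, -0.6, -0.3]
gripper_width: 0.0853
```

>>> {"method": "carry_out", "body": {
  "offset": [
    [0, 0.0009, 0.0024],
    [0, 0.0017, 0.0047],
    [0, 0.0017, 0.0047]
  ],
  "twist": [
    [0, 0, 0],
    [0, 0, 0],
    [0, 0, 0]
  ],
  "claw": [-1, -1, -1]
}}

```text
t: 18.38
tcp_pos: [0.5786, 0.1597, 0.0088]
tcp_rot: [-70.0, 0.0, 0.1]
ft_force: [0.6, -0.3, -0.4]
gripper_width: 0.0852
```

```bash
python3 - <<'E'
from h import *
f=[bot.read_camera('side') and bot.get_obs()['ft_force'] for _ in range(3)]
print(np.mean(f,0).round(2))
E
```

```text
[ 0.16 -1.04  0.45]
```

>>> {"method": "carry_out", "body": {
  "offset": [
    [0, 0.0009, 0.0024],
    [0, 0.0013, 0.0035],
    [0, 0.0013, 0.0035]
  ],
  "twist": [
    [0, 0, 0],
    [0, 0, 0],
    [0, 0, 0]
  ],
  "claw": [-1, -1, -1]
}}

```text
t: 18.9
tcp_pos: [0.5785, 0.1602, 0.0087]
tcp_rot: [-70.0, -0.0, 0.1]
ft_force: [-1.8, -13.8, 3.4]
gripper_width: 0.0857
```

```bash
python3 two.py p7 230,180,330,280 290,230,390,330;  python3 - <<'E'
from h import *
f=[bot.read_camera('side') and bot.get_obs()['ft_force'] for _ in range(3)]
print(np.mean(f,0).round(2))
E
```

```text
top 3.98
side 3.98
19.0 [0.5785 0.1602 0.0087] [ -3.3 -14.8   3.9]
[ -3.16 -13.49   3.6 ]
```

View pics/p7.png

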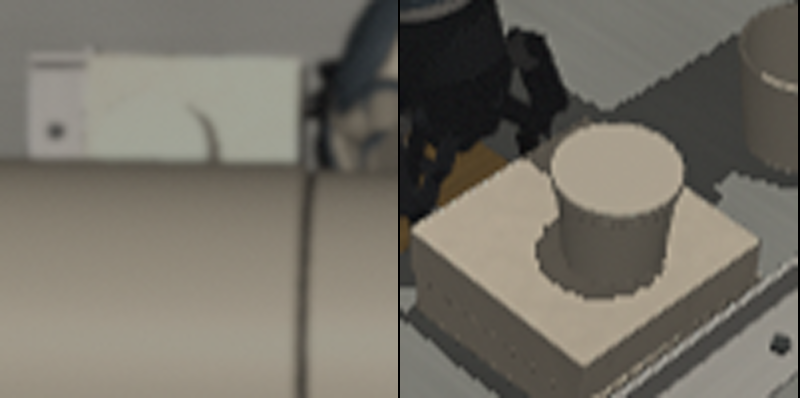

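>>> {"method": "carry_out", "body": {
  "offset": [
    [0, -0.0026, -0.007],
    [0, -0.0026, -0.007],
    [0, -0.06, 0.0138],
    [0, -0.13, 0.04],
    [0, -0.19, 0.0614],
    [0, -0.242, -0.08],
    [0, -0.293, -0.22],
    [0, -0.293, -0.22],
    [0, -0.293, -0.22],
    [0, -0.293, -0.22]
  ],
  "twist": [
    [0, 0, 0],
    [0, 0, 0],
    [0, 0, 0],
    [0, 0, 0],
    [0, 0, 0],
    [0, 0, 0],
    [-0.083, 0, 0],
    [-0.167, 0, 0],
    [-0.167, 0, 0],
    [-0.167, 0, 0]
  ],
  "claw": [-1, -1, -1, -1, -1, -1, -1, -1, -1, -1]
}}

```text
t: 20.4
tcp_pos: [0.5784, 0.0391, 0.0885]
tcp_rot: [-89.8, 0.0, 0.2]
ft_force: [0.5, -0.7, -0.3]
gripper_width: 0.0856
```

```bash
cat > wood.py <<'E'
from h import *
for c in ['top','side']:
    r=bot.read_camera(c);hsv=cv2.cvtColor(r['img'],cv2.COLOR_RGB2HSV)
    m=cv2.inRange(hsv,(8,70,40),(25,255,255))
    n,l,st,ce=cv2.connectedComponentsWithStats(m)
    for i in range(1,n):
        if st[i,4]>60:
            ys,xs=np.where(l==i);P=np.array([bp(r,(x,y),.016)[:2] for x,y in zip(xs,ys)]);
            print(c,st[i],cv2.minAreaRect(P.astype(np.float32)*1000),P.min(0),P.max(0))
    for t in ['board_grip','board_mid']: print(t,[(np.round(d['at'],3),round(d['conf'],2)) for d in bot.recognise(c,t)])
E
python3 wood.py
```

```text
top [ 372  131  117   22 1469] ((820.4716186523438, -205.2433319091797), (342.9126281738281, 49.7242546081543), 82.98185729980469) [ 0.788  -0.3756] [ 0.8534 -0.0353]
top [332 219  15  15 157] ((571.5167236328125, 64.84977722167969), (40.43531799316406, 40.83632278442383), 89.34121704101562) [0.5511 0.0447] [0.5921 0.0851]
top [357 220  27  10 205] ((575.13818359375, -24.576190948486328), (75.126953125, 26.32880973815918), 89.50324249267578) [ 0.5617 -0.0621] [0.5883 0.0131]
top [617 365  23   6  83] ((163.55894470214844, -736.6162719726562), (13.458223342895508, 62.329437255859375), 4.852198123931885) [ 0.1593 -0.7671] [ 0.1729 -0.7052]
top [607 406  33  27  87] ((28.531177520751953, -711.4242553710938), (107.91327667236328, 14.480242729187012), 52.125030517578125) [-0.0068 -0.7532] [ 0.0629 -0.6696]
board_grip [(array([ 0.574, -0.001,  0.018]), 0.93)]
board_mid [(array([0.573, 0.   , 0.021]), 0.77)]
side [   46     0   247   174 12250] ((25.8956298828125, -1060.578369140625), (1533.4423828125, 727.095947265625), 44.720069885253906) [-0.761  -1.8385] [ 0.8265 -0.7699]
side [358  50 
[... 855 characters left out ...]
), (111.84197235107422, 25.123424530029297), 23.555313110351562) [-0.5717  0.3785] [-0.4705  0.4344]
side [316 192  33  14 209] ((276.0501403808594, -71.34162902832031), (31.481428146362305, 104.96348571777344), 19.38142204284668) [ 0.2489 -0.1233] [ 0.3043 -0.0184]
side [ 121  225   66   76 1431] ((815.1703491210938, -211.48672485351562), (360.2281494140625, 51.10112380981445), 83.05231475830078) [ 0.7784 -0.39  ] [ 0.8527 -0.0332]
side [ 251  244   66   50 1552] ((584.5958251953125, 29.9462890625), (113.32594299316406, 202.27163696289062), 0.3896659314632416) [ 0.5275 -0.0712] [0.6411 0.1314]
board_grip [(array([0.586, 0.062, 0.019]), 0.64)]
board_mid [(array([0.588, 0.058, 0.022]), 0.97)]
```

>>> {"method": "carry_out", "body": {
  "offset": [
    [0.0065, 0, -0.1],
    [0.0065, 0, -0.217],
    [0.0065, 0, -0.217],
    [0.0065, 0.1, -0.217],
    [0.0065, 0.18, -0.217],
    [0.0065, 0.208, -0.217],
    [0.0065, 0.208, -0.217],
    [0.0065, 0.208, -0.217]
  ],
  "twist": [
    [0, -0.01, 0],
    [0, -0.01, 0],
    [0, -0.01, 0],
    [0, -0.01, 0],
    [0, -0.01, 0],
    [0, -0.01, 0],
    [0, -0.01, 0],
    [0, -0.01, 0]
  ],
  "claw": [-1, -1, -1, -1, -1, -1, -1, 0]
}}

```text
t: 21.7
tcp_pos: [0.5822, -0.0485, 0.0066]
tcp_rot: [-90.0, -0.1, 1.3]
ft_force: [-0.2, -0.2, -0.2]
gripper_width: 0.07
```

>>> {"method": "carry_out", "body": {
  "offset": [
    [0, 0, 0],
    [0, 0, 0],
    [0, 0, 0],
    [0, 0, 0],
    [0, 0, 0],
    [0, 0, 0]
  ],
  "twist": [
    [0, 0, 0],
    [0, 0, 0],
    [0, 0, 0],
    [0, 0, 0],
    [0, 0, 0],
    [0, 0, 0]
  ],
  "claw": [0.5, 1, 1, 1, 1, 1],
  "newtons": 90
}}

```text
t: 22.45
tcp_pos: [0.5819, -0.0485, 0.0067]
tcp_rot: [-90.0, -0.1, 1.3]
ft_force: [-3.1, 0.7, 14.6]
gripper_width: 0.0335
```

>>> {"method": "carry_out", "body": {
  "offset": [
    [0, -0.015, -0.01],
    [0, -0.03, -0.03],
    [0, -0.06, -0.06],
    [0, -0.1, -0.1],
    [0, -0.15, -0.15],
    [0, -0.2, -0.2],
    [0, -0.23, -0.23],
    [0, -0.25, -0.25],
    [0, -0.25, -0.25]
  ],
  "twist": [
    [0, 0, 0],
    [0, 0, 0],
    [0, 0, 0],
    [0, 0, 0],
    [0, 0, 0],
    [0, 0.03, 0],
    [0, 0.08, 0],
    [0, 0.13, 0],
    [0, 0.17, 0]
  ],
  "claw": [1, 1, 1, 1, 1, 1, 1, 1, 1]
}}

```text
t: 23.58
tcp_pos: [0.584, -0.1503, 0.1073]
tcp_rot: [-90.0, -0.1, -19.4]
ft_force: [0.1, 0.1, -1.3]
gripper_width: 0.0333
```

>>> {"method": "carry_out", "body": {
  "offset": [
    [-0.02, 0, -0.06],
    [-0.04, 0, -0.12],
    [-0.06, 0, -0.18],
    [-0.09, 0, -0.26],
    [-0.11, 0, -0.33],
    [-0.135, 0, -0.4],
    [-0.155, 0, -0.46],
    [-0.18, 0, -0.52],
    [-0.201, 0, -0.588],
    [-0.201, 0, -0.588]
  ],
  "twist": [
    [0, 0.07, 0],
    [0, 0.14, 0],
    [0, 0.21, 0],
    [0, 0.28, 0],
    [0, 0.35, 0],
    [0, 0.42, 0],
    [0, 0.49, 0],
    [0, 0.56, 0],
    [0, 0.634, 0],
    [0, 0.634, 0]
  ],
  "claw": [1, 1, 1, 1, 1, 1, 1, 1, 1, 1]
}}

```text
t: 24.82
tcp_pos: [0.4295, -0.3465, 0.1064]
tcp_rot: [-90.0, -0.0, -95.4]
ft_force: [-0.3, 0.9, -1.1]
gripper_width: 0.0332
```

```bash
python3 wood.py | grep -v "side \[ *[356]" ;python3 - <<'E'
from h import *
r=bot.read_camera('top')
for d in bot.silhouettes('top','tray')[:1]:
    P=np.array([bp(r,(x,y),.012)[:2] for y,x in zip(*np.where(d['region']))]);print(d['conf'],cv2.minAreaRect((P*1000).astype(np.float32)))
E
python3 two.py p8 300,150,560,400 100,120,320,330
```

```text
top [ 372  131  117   22 1471] ((820.3883056640625, -205.23597717285156), (342.9064025878906, 49.6697998046875), 83.07357788085938) [ 0.788  -0.3756] [ 0.8534 -0.0353]
top [ 477  209   42   55 1632] ((537.85302734375, -390.8138122558594), (116.58941650390625, 154.76705932617188), 85.04507446289062) [ 0.4608 -0.4502] [ 0.6178 -0.3307]
top [617 366  23   5  81] ((164.9873809814453, -736.0283813476562), (61.65804672241211, 10.984450340270996), 89.5416488647461) [ 0.1593 -0.7669] [ 0.1704 -0.7052]
top [618 415  22  18  78] ((16.45616912841797, -726.7028198242188), (69.11062622070312, 14.43593692779541), 50.08497619628906) [-0.0068 -0.7532] [ 0.0387 -0.698 ]
board_grip [(array([ 0.547, -0.35 ,  0.113]), 0.8)]
board_mid [(array([ 0.55 , -0.351,  0.116]), 0.82), (array([0.58 , 0.257, 0.137]), 0.61)]
side [  46    0  207  174 7286] ((103.4429931640625, -1133.22216796875), (1525.4703369140625, 514.7301025390625), 44.720069885253906) [-0.6154 -1.8385] [ 0.8265 -0.7758]
side [ 247   25   53   62 1725] ((-273.81109619140625, -958.3129272460938), (594.43701171875, 208.58258056640625), 50.67205810
[... 450 characters left out ...]
28974914550781, 101.94615936279297), 89.90138244628906) [-0.5723 -0.0262] [-0.4703  0.0491]
side [ 172  150   61   36 1111] ((435.3094787597656, -470.4381103515625), (132.67137145996094, 202.78219604492188), 84.35379028320312) [ 0.3315 -0.544 ] [ 0.5411 -0.405 ]
side [ 121  225   66   76 1430] ((815.1703491210938, -211.48672485351562), (360.2281494140625, 51.10112380981445), 83.05231475830078) [ 0.7784 -0.39  ] [ 0.8527 -0.0332]
board_grip [(array([ 0.543, -0.342,  0.117]), 0.71)]
board_mid []
0.85 ((577.0245361328125, -359.7640075683594), (227.9232177734375, 174.0184326171875), 84.58300018310547)
top 1.5307692307692307
side 1.809090909090909
25.325 [ 0.4309 -0.344   0.1055] [ 0.2 -0.7 -1.4]
```

View pics/p8.png

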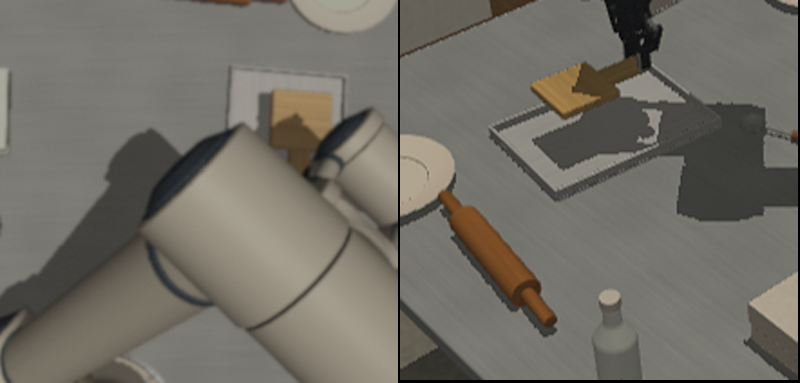

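>>> {"method": "carry_out", "body": {
  "offset": [
    [0, 0.04, 0],
    [0, 0.1, 0],
    [0, 0.16, 0],
    [0, 0.2, 0],
    [0, 0.217, 0],
    [0, 0.226, 0],
    [0, 0.231, 0],
    [0, 0.234, 0],
    [0, 0.234, 0]
  ],
  "twist": [
    [0, 0, 0],
    [0, 0, 0],
    [0, 0, 0],
    [0, 0, 0],
    [0, 0, 0],
    [0, 0, 0],
    [0, 0, 0],
    [0, 0, 0],
    [0, 0, 0]
  ],
  "claw": [1, 1, 1, 1, 1, 1, 1, 1, 1]
}}

```text
t: 26.45
tcp_pos: [0.4309, -0.3445, 0.0122]
tcp_rot: [-90.0, -0.0, -95.2]
ft_force: [0.1, -1.0, -0.4]
gripper_width: 0.033
```

Not quite touching yet, so go down 1.5 mm more, then open.

>>> {"method": "carry_out", "body": {
  "offset": [
    [0, 0.002, 0],
    [0, 0.004, 0],
    [0, 0.004, 0]
  ],
  "twist": [
    [0, 0, 0],
    [0, 0, 0],
    [0, 0, 0]
  ],
  "claw": [1, 1, 1]
}}

```text
t: 26.82
tcp_pos: [0.4308, -0.3445, 0.0116]
tcp_rot: [-89.9, -0.0, -95.2]
ft_force: [-3.8, 3.4, 25.5]
gripper_width: 0.0332
```

>>> {"method": "carry_out", "body": {
  "offset": [
    [0, -0.004, 0],
    [0, -0.004, 0],
    [0, -0.004, 0],
    [0, -0.004, 0],
    [0, -0.05, 0],
    [0, -0.15, 0],
    [0, -0.3, 0],
    [0, -0.45, 0],
    [0, -0.5, 0],
    [0, -0.5, 0]
  ],
  "twist": [
    [0, 0, 0],
    [0, 0, 0],
    [0, 0, 0],
    [0, 0, 0],
    [0, 0, 0],
    [0, 0, 0],
    [0, 0, 0],
    [0, 0, 0],
    [0, 0, 0],
    [0, 0, 0]
  ],
  "claw": [0, -0.5, -1, -1, -1, -1, -1, -1, -1, -1]
}}

```text
t: 28.08
tcp_pos: [0.4312, -0.3448, 0.2118]
tcp_rot: [-89.9, -0.1, -95.2]
ft_force: [0.5, 0.8, -1.1]
gripper_width: 0.0853
```

>>> {"method": "carry_out", "body": {
  "offset": [
    [0.1, 0, -0.1],
    [0.25, 0, -0.22],
    [0.4, 0, -0.36],
    [0.55, 0, -0.5],
    [0.72, 0, -0.65],
    [0.72, 0, -0.65],
    [0.72, 0, -0.65],
    [0.72, 0, -0.65],
    [0.72, 0, -0.65]
  ],
  "twist": [
    [0, 0, 0],
    [0, 0, 0],
    [0, 0, 0],
    [0, 0, 0],
    [0, 0, 0],
    [0, 0, 0],
    [0, 0, 0],
    [0, 0, 0],
    [0, 0, 0]
  ],
  "claw": [-1, -1, -1, -1, -1, -1, -1, -1, -1]
}}

```text
t: 29.2
tcp_pos: [0.1466, -0.6064, 0.2095]
tcp_rot: [-90.0, 0.1, -95.2]
ft_force: [-0.0, -0.7, 1.4]
gripper_width: 0.0855
```

```bash
python3 wood.py | grep -E "^top \[ *4|board|side \[ *1"; python3 - <<'E'
from h import *
for c in ['top','side']:
    r=bot.read_camera(c)
    for n in ['tub','box_high','shaker','deli_cup','stop','box_low']:
        print(c,n,[(np.round(d['at'],3).tolist(),round(d['conf'],2)) for d in bot.recognise(c,n)][:3])
    b=(225,175,535,320) if c=='top' else (140,150,430,370)
    i=r['img'][b[1]:b[3],b[0]:b[2],::-1]
    cv2.imwrite(f'pics/f_{c}.png',cv2.resize(i,None,fx=2,fy=2,interpolation=cv2.INTER_CUBIC))
a,b=cv2.imread('pics/f_top.png'),cv2.imread('pics/f_side.png')
b=cv2.resize(b,None,fx=.66,fy=.66);w=max(a.shape[1],b.shape[1])
cv2.imwrite('pics/final.png',np.vstack([cv2.copyMakeBorder(x,0,2,0,w-x.shape[1],0) for x in (a,b)]))
E
```

```text
top [ 467  214   38   69 1668] ((503.0281982421875, -353.01373291015625), (104.87802124023438, 192.8978729248047), 84.23571014404297) [ 0.4071 -0.4119] [ 0.6034 -0.3015]
board_grip [(array([ 0.535, -0.347,  0.025]), 0.94)]
board_mid [(array([ 0.537, -0.348,  0.02 ]), 0.9)]
side [ 176  176   65   36 1148] ((506.53704833984375, -351.6360168457031), (120.0987319946289, 199.4652099609375), 84.32073974609375) [ 0.4073 -0.4191] [ 0.6113 -0.2937]
side [ 121  225   66   76 1430] ((815.1703491210938, -211.48672485351562), (360.2281494140625, 51.10112380981445), 83.05231475830078) [ 0.7784 -0.39  ] [ 0.8527 -0.0332]
board_grip [(array([ 0.538, -0.339,  0.023]), 0.74)]
board_mid [(array([ 0.54 , -0.346,  0.026]), 0.87)]
top tub [([0.577, 0.26, 0.137], 0.81)]
top box_high [([0.603, 0.583, 0.036], 0.82), ([0.568, 0.22, 0.074], 0.58), ([0.504, 0.238, 0.038], 0.26)]
top shaker [([0.484, 0.403, 0.103], 0.83)]
top deli_cup [([0.362, 0.234, 0.013], 0.81), ([0.567, 0.219, 0.071], 0.7)]
top stop [([0.558, 0.345, 0.005], 0.56)]
top box_low [([0.503, 0.235, 0.036], 0.49)]
side tub [([0.597, 0.274, 0.14], 0.8)]
side box_high [([0.619, 0.597, 0.037], 0.77), ([0.616, 0.268, 0.072], 0.63)]
side shaker [([0.509, 0.425, 0.078], 0.61)]
side deli_cup [([0.363, 0.227, 0.053], 0.71)]
side stop [([0.57, 0.332, 0.007], 0.95)]
side box_low [([0.655, 0.255, 0.019], 0.84)]
```

```bash
python3 - <<'E'
from h import *
r=bot.read_camera('top')
for n in ['box_high','box_low','stop','tub']:
    for d in bot.silhouettes('top',n)[:3]:
        m=d['region'];ys,xs=np.where(m);z={'box_high':.072,'box_low':.036,'stop':.03,'tub':.138}[n]
        P=np.array([bp(r,(x,y),z)[:2] for x,y in zip(xs,ys)])
        print(n,round(d['conf'],2),[np.round(v,1) for v in cv2.minAreaRect((P*1000).astype(np.float32))],P.min(0),P.max(0))
i=r['img'].astype(int)
lab=cv2.cvtColor(r['img'],cv2.COLOR_RGB2LAB)
for y in (200,215,230,241): print(y,[ (tuple(lab[y,x])[0],tuple(lab[y,x])[2]-128) for x in range(244,264)],)
E
```

```text
box_high 0.82 [array([592.5, 565.7]), array([156.7, 152.8]), np.float64(27.9)] [0.4951 0.4655] [0.6919 0.6651]
box_high 0.71 [array([580.6, 238.7]), array([155.1, 155.5]), np.float64(86.8)] [0.5001 0.1629] [0.6613 0.316 ]
box_high 0.64 [array([ 494.8, -335.1]), array([216.4, 313.5]), np.float64(84.5)] [ 0.334 -0.453] [ 0.6565 -0.2174]
box_low 0.74 [array([504.4, 250. ]), array([124.6,  11.5]), np.float64(89.6)] [0.499  0.1877] [0.5105 0.3123]
stop 0.9 [array([562.2, 335.3]), array([216.3,  48.4]), np.float64(0.8)] [0.4543 0.3099] [0.6706 0.359 ]
tub 0.61 [array([579.1, 257.9]), array([75.3, 74.2]), np.float64(0.0)] [0.5415 0.2208] [0.6168 0.295 ]
200 [(np.uint8(165), np.uint8(4)), (np.uint8(164), np.uint8(3)), (np.uint8(164), np.uint8(4)), (np.uint8(163), np.uint8(4)), (np.uint8(162), np.uint8(4)), (np.uint8(164), np.uint8(4)), (np.uint8(166), np.uint8(4)), (np.uint8(168), np.uint8(5)), (np.uint8(171), np.uint8(6)), (np.uint8(170), np.uint8(8)), (np.uint8(171), np.uint8(8)), (np.uint8(170), np.uint8(7)), (np.uint8(170), np.uint8(7)), (np.uint8(171), np.uint8(7)), (np.uint8(171), np.u
[... 1274 characters left out ...]
(6)), (np.uint8(168), np.uint8(6)), (np.uint8(170), np.uint8(6)), (np.uint8(173), np.uint8(6))]
241 [(np.uint8(172), np.uint8(3)), (np.uint8(171), np.uint8(3)), (np.uint8(171), np.uint8(4)), (np.uint8(172), np.uint8(4)), (np.uint8(169), np.uint8(4)), (np.uint8(166), np.uint8(5)), (np.uint8(169), np.uint8(6)), (np.uint8(173), np.uint8(6)), (np.uint8(175), np.uint8(6)), (np.uint8(176), np.uint8(5)), (np.uint8(175), np.uint8(6)), (np.uint8(175), np.uint8(6)), (np.uint8(175), np.uint8(6)), (np.uint8(175), np.uint8(6)), (np.uint8(175), np.uint8(6)), (np.uint8(175), np.uint8(6)), (np.uint8(175), np.uint8(6)), (np.uint8(175), np.uint8(6)), (np.uint8(175), np.uint8(6)), (np.uint8(175), np.uint8(6))]
```

```bash
python3 -c "
from plant import bot
print(bot.close_job())"
```

```text
the job is handed in; nothing more can be done
None
```

I drew the board out by its handle about 125 mm with the boxes riding on it, and let go. I then pushed the boxes back gently with both open fingers; they tipped behind the board, dropped flat and met the stop at about 14 N. Last, I gripped the handle again, laid the board in the metal tray, let go and drew the arm clear. The job was handed in at about 30 s of the 72 s allowed.

**Last checks:**
- **Boxes:** the top camera shows no gap between the boxes and the stop, and their rear edge is parallel to it within about a pixel. The network's box outline was about 3° off the axes, but it is coarse and I trusted the pixels.
- **Tub:** it stands on the upper box, its top at about 0.137 m, as expected with both boxes flat on the table.
- **Board:** its centre is within about 5 mm of the tray's, aligned with it. It lies wholly inside the rim, with its top just above the tray floor.
- **Shaker and cup:** the cup reads where it was at the start. The shaker had no reading by name at the start; one likely mis-named reading then agrees with where it is now.

**Not confirmed:** I had used up the 12 picture views, so the final state was checked only by numbers and the networks, not by eye. The two cameras disagree by about 6 mm in y.

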